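# Tighten the recessed gearbox screw with the hex key

## Task

Take the hex key out of its wooden block, find the hex socket of the big screw inside the gearbox's round access hole by feel, pressing only lightly, and seat the key fully in it. Then screw it clockwise, regripping the key as often as needed, until you feel the screw come home against its stop, and do not force it any further. Leave the key standing in the screw, let go, and leave the other things on the bench where they are.

Things in the scene. Friction and masses are not known exactly. Their poses are not given: they have to be found in the camera images.
- key_grip (a point): Centre of the square grip of the steel hex key (0.25 kg), which stands upright in the wooden block. z points up along the key, x and y are square to the grip's flats. Grip 26 x 26 mm, 48 mm tall, lightly rounded; right under it a round collar 40 mm across and 5 mm thick, which rests on the block's top (66 mm up).
- key_tip (a point): Centre of the key's lower end, 91 mm below the grip's centre along the key (z up along it). The hex shank is 62 mm long below the collar, 22 mm across flats (25.4 over corners; one corner points along the key's x); its end has a small chamfer (1 mm long, to 21 mm across flats).
- block: Wooden tool block, 62 x 120 x 66 mm tall, fixed to the bench; origin under its centre, z up, long side along y. The key stands in the 28.5 mm through hole in the middle (lift it 64 mm to clear); the two smaller holes are empty.
- port (a point): Centre of the access hole at the cover's top face; z up. Hole 42 mm across, 12 mm deep, to the screw's face: a round 45-degree lead-in, 3 mm deep, to a ledge, where a hex socket begins, 23 mm across flats, 12 mm deep, vertical, up to 1.5 mm off centre in x and y. A fully seated key tip is 27 mm below this point; at a wrong hex angle it stops on the ledge, 15 mm below, or higher on the lead-in.
- plug (a joint): Turn of the screw under the cover, rad; grows clockwise seen from above. Its stop (fully home) is at 2.9; it starts 2.0 to 2.8 short of it. It turns evenly (0.1 N m), stays where left, does not sink; at the stop the moment rises sharply. It does not tell the angle of the hexagon, which is unknown. A seated key has about 5 degrees of play either way.
- bearing_0_mid (a point): Centre of a ball bearing, 52 mm across and 15 mm thick, lying on the bench; leave alone.
- spanner_2_mid (a point): Middle of a combination spanner, 182 mm long and 10 mm thick, lying on the bench; leave alone.
- grease_tin_mid (a point): Centre of a brown grease tin, 68 mm across and 58 mm tall, on the bench; leave alone.
- gearbox: Small grey gearbox fixed to the bench; origin under its centre, z up, output shaft along +x (to 115 mm from the centre). Feet 150 x 100 mm, steel cover 132 x 94 mm with its top at 70 mm; four screw heads near the cover's corners stand 4 mm higher.
Not all that is in view belongs to the job. What is shaped like the part that bears key_grip but pink is not meant. Several things look just like the gearbox: the one meant starts farthest to the robot's right.

How it is judged:
By the outcome, as a careful person would: the job done as asked, in the order asked, and still so for the second after the job is handed in, with the robot touching nothing.
It also fails if it takes over 72 s, if anything falls off the work surface, if the arm or the gripper's body presses on something with over 40 N, if the wrist force passes 120 N, or if a joint passes its speed limit or range.

## Robot

A 6-joint arm with a two-finger parallel gripper is mounted at the origin on a cart in front of the work surface, level with it; the furniture and walls round the work are solid. World frame = base frame: x ahead of the robot, y to its left, z up, the work surface at z = 0. Lengths are in m, angles in rad, forces in N, time in s.
With the tool pointing down it reaches from about 0.325 to 0.85 m from the base axis. Payload 4.4 kg.
Tool frame: the origin (TCP) lies midway between the tips of the shut fingers; the grasp point (between the pads) lies 19 mm behind it (tcp_to_grasp is the distance from the TCP to the grasp point, in m); z points along the fingers, y is the line along which they close (so a half turn about z gives the same grasp; the last joint's range is limited). The gripper opens to 94 mm and grips with 3 to 60 N. Pads are 16 mm wide; open, the fingers measure 119 mm over their backs; the gripper's body (75 mm by 177 mm) begins 78 mm behind the grasp point.
Start: joints at [-1.484, 0.207, 1.542, -0, 1.393, -0.15], TCP at [0.135, -0.559, 0.205] pointing down, gripper open.
Joint ranges: [-2.73, 2.73], [-0.86, 2.22], [0.23, 2.46], [-1.11, 4.25], [0.08, 2.63], [-2.82, 2.82]. Speed limits (rad/s): [2.79, 2.79, 3.14, 3.14, 3.14, 3.14].

## Interface

Orientations are given as a rotation vector (axis times angle).
In Python, from bench import * gives the robot as it stands.
- The arm moves only by the tool jog_arm, never from a script. Its argument "increments" is a list of rows, each a list of 7 numbers: the shift along the tool's x, y, z in mm, then the turn, a rotation vector about the tool's x, y, z in degrees, then the opening, from 0 (shut) to 1 (fully open). A call has 1 to 5 rows; each row shifts and turns the commanded pose from where the row before left it, along the tool's axes as they then stand; what a row does not reach is not made up. A row lasts 1/8 s, in which the tool goes at most 62.5 mm and 10.7 degrees, less where a joint would pass 70% of its speed; a pose out of reach is approached as far as the arm can. A call is refused whole if a number of a shift passes 62.5 or a number of a turn 10.7, either way. A call with a gripper value outside its range is refused whole. The fingers move at their own pace and stop on an object; "squeeze" is the grip in N (left out, the last holds). Time passes only in rows, so rows that do not move let the fingers close. It gives the time, the measured TCP pose, the force, the opening and the grip force at its end, in the units of the state.
- observe(): the state, without advancing time (a new reading comes with each control period).
- read_camera(name): name is "scene" or "top" or "wrist"; returns the picture (400x640x3 uint8, red, green, blue); there is no depth.
- camera_info(name): a dict with "mtx" (3x3 intrinsics, pixels), "k1" (the pictures are not rectified: a ray, as slopes to the right and down, at radius r is drawn at 1 + k1 r^2 times it, then the intrinsics apply), "camera_from_world" (4x4, takes a point from world to camera coordinates); the wrist camera has in their place "hand_eye" (4x4, takes a point from camera to tool coordinates, whose origin is the TCP and whose axes are the flange's). Camera axes: x right, y down, z forward; pixel columns grow to the right and rows downward; lengths in m; the calibration is good to about 2 mm. A picture is of the moment at which its call begins: read the wrist's pose just before it. camera_info takes no time and is no camera call.
- finish_job(): hands the job in; it is judged then, once.
The state is a dict: "time_s": time; "joints": joint angles; "joint_velocities": joint speeds; "tau": joint torques, N m; "position": TCP position; "eef_rot": TCP orientation; "ft_force": force on the tool from outside, world axes, zero at the start; "torque": the same for the moment, N m; "width": opening from 0.0 (shut) to 1.0 (fully open); "grasp_force": force on a finger pad.
Only numpy, scipy, OpenCV 4.12 (cv2) and the standard library are available. Lean on these libraries where they do the work, as an engineer would, in place of code of your own. Each camera call takes 0.05 s, during which the arm holds its last target. There are 200 camera calls.

## Working session

There is one attempt and no reset: what is moved stays moved. The work goes in short steps, Python scripts to look and compute and a tool call to move; the robot and the scene stay as the last step left them, time stands still between calls to the robot, and variables do not carry over. Pictures are saved under pics/ and viewed, at most 10 in all, crops included, and the job is handed in when it is done.

Besides the shell and the picture viewer there is one more tool, called after "Call:" as a command line: name --pt "numbers of a row" for each row, then --argument value for the rest. jog_arm: Moves the arm, as the interface text tells. Its arguments: {"type":"object","properties":{"increments":{"type":"array","items":{"type":"array","items":{"type":"number"}}},"squeeze":{"type":"number"}},"required":["increments"]}

```bash
ls; mkdir -p pics; python3 - <<'E'
from bench import *
import cv2
print(observe())
for n in("scene","top","wrist"):
    im=read_camera(n); cv2.imwrite(f"pics/{n}0.png",im[:,:,::-1]); print(n,camera_info(n))
E
```

```text
pics
{'time_s': 0.0, 'joints': array([-1.48449771e+00,  2.07410895e-01,  1.54292911e+00, -2.54878874e-05,
        1.39346121e+00, -1.50507096e-01]), 'joint_velocities': array([-0.00074754, -0.00207325, -0.00025052, -0.00047635, -0.00037966,
        0.00049506]), 'tau': array([ 3.89704845e-03, -3.70875049e+01, -2.81412452e+01,  7.02078897e-02,
        3.60361871e-02, -1.50125425e-04]), 'position': array([ 0.13480216, -0.55816481,  0.20430774]), 'eef_rot': array([-3.11740339e+00, -3.70851222e-01, -7.19262253e-05]), 'ft_force': array([-0.23223523,  0.67295395,  0.62946287]), 'torque': array([-0.00833327, -0.02584552, -0.01843093]), 'grasp_force': 0.0, 'width': 1.00140524999446}
scene {'mtx': array([[476.26232129,   0.        , 316.2495463 ],
       [  0.        , 476.26232129, 197.14204884],
       [  0.        ,   0.        ,   1.        ]]), 'k1': -0.12258888241277921, 'camera_from_world': array([[ 0.11419189,  0.99343101,  0.00741856, -0.07843129],
       [ 0.6054415 , -0.06366932, -0.79333903, -0.29014263],
       [-0.78765526,  0.09508439, -0.60873488,  2.16155535],
       [ 0.    
[... 360 characters left out ...]
0.1148121 ,  0.61431826],
       [ 0.11484032, -0.00732464, -0.99335696,  1.00854459],
       [ 0.        ,  0.        ,  0.        ,  1.        ]])}
wrist {'mtx': array([[290.00296737,   0.        , 318.46104962],
       [  0.        , 290.00296737, 201.15203229],
       [  0.        ,   0.        ,   1.        ]]), 'k1': -0.05208712166414751, 'hand_eye': array([[-2.32239538e-04, -9.73411079e-01, -2.29065093e-01,
         6.65787694e-02],
       [ 9.99999587e-01, -2.48039305e-05, -9.08453654e-04,
         7.72978208e-04],
       [ 8.78617137e-04, -2.29065210e-01,  9.73410683e-01,
        -1.77367890e-01],
       [ 0.00000000e+00,  0.00000000e+00,  0.00000000e+00,
         1.00000000e+00]])}
```

View pics/top0.png

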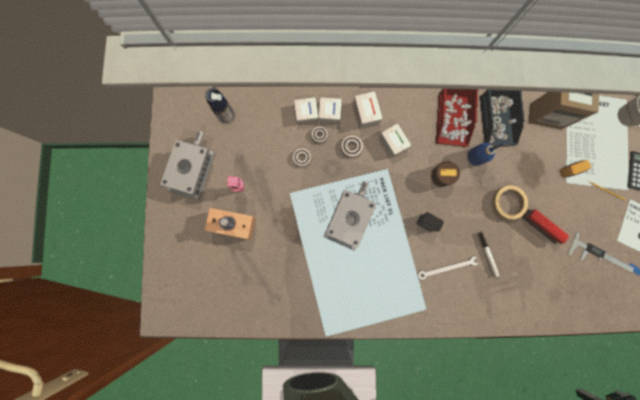

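View pics/scene0.png

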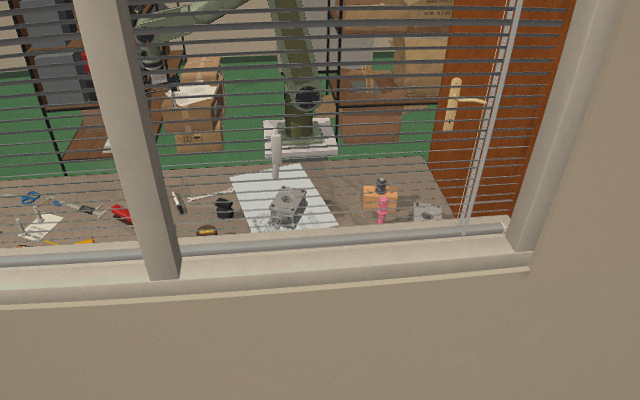

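The top view shows the block with the key near (230,222), the pink decoy at (235,184), and gearboxes at (187,165) and (351,217). The one farther right, (351,217), is the one meant. In the scene view, blinds cover much of the bench.

```bash
cat > h.py <<'E'
import numpy as np, cv2
from scipy.spatial.transform import Rotation as R
from bench import *
def T_wrist(s):
    T=np.eye(4);T[:3,:3]=R.from_rotvec(s["eef_rot"]).as_matrix();T[:3,3]=s["position"]
    return T@np.array(camera_info("wrist")["hand_eye"])   # world from cam
def pix2w(name,uv,z,s=None):
    c=camera_info(name);Tw=T_wrist(s) if name=="wrist" else np.linalg.inv(c["camera_from_world"])
    d=(np.array(uv,float)-c["mtx"][:2,2])/c["mtx"][0,0]; p=d.copy()
    for _ in range(20): p=d/(1+c["k1"]*(p@p))
    r=Tw[:3,:3]@np.array([p[0],p[1],1]);o=Tw[:3,3]
    return o+r*(z-o[2])/r[2]
def move(target,yaw=None):
    """print shift in tool axes (mm) and yaw turn (deg) to reach world target / tool x yaw"""
    s=observe();M=R.from_rotvec(s["eef_rot"]).as_matrix()
    print("pos",s["position"],"yaw x",np.degrees(np.arctan2(M[1,0],M[0,0])),"tilt",M[:,2])
    print("shift tool mm",(M.T@(np.array(target)-s["position"])*1000).round(1))
E
python3 - <<'E'
from h import *
im=cv2.imread("pics/top0.png")
a=im[140:250,160:400]
cv2.imwrite("pics/topc.png",cv2.resize(a,None,fx=3.3,fy=3.3,interpolation=cv2.INTER_CUBIC))
for n,uv,z in(("key",(228,221),.11),("block",(229,224),.066),("port",(351.5,217),.07),("pink",(235,184),.05),("gb2",(187,167),.07)):print(n,pix2w("top",uv,z))
E
```

```text
key [0.55608094 0.23982352 0.11      ]
block [0.55076179 0.24682494 0.066     ]
port [ 0.57091643 -0.08547128  0.07      ]
pink [0.66340411 0.23687964 0.05      ]
gb2 [0.70733442 0.36765822 0.07      ]
```

View pics/topc.png

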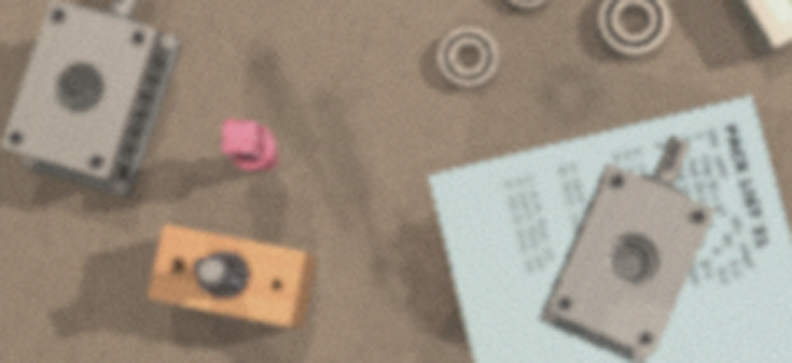

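The top crop confirms the key stands in the middle of the block, with the grip top near (213,268) in the crop. The target gearbox's port is near (634,258), and the pink key is well clear at (247,145). Now I'll move above the block.

Call:
jog_arm --pt "36 -43 -6 0 0 0 1" --pt "36 -43 -6 0 0 0 1" --pt "36 -43 -6 0 0 0 1" --pt "36 -43 -6 0 0 0 1" --pt "36 -43 -6 0 0 0 1"

```text
time_s: 0.78
position: [0.2598, -0.3059, 0.2354]
eef_rot: [-3.12, -0.37, -0.0]
ft_force: [0.6, -0.3, 0.6]
width: 1.001
grasp_force: 0.0
```

Call:
jog_arm --pt "36 -43 -3 0 0 0 1" --pt "36 -43 -3 0 0 0 1" --pt "36 -43 -3 0 0 0 1" --pt "36 -43 -3 0 0 0 1" --pt "36 -43 -3 0 0 0 1"

```text
time_s: 1.4
position: [0.3844, -0.0547, 0.2506]
eef_rot: [3.119, 0.371, 0.001]
ft_force: [0.5, -1.0, -0.6]
width: 1.0
grasp_force: 0.0
```

Call:
jog_arm --pt "36 -43 0 0 0 0 1" --pt "36 -43 0 0 0 0 1" --pt "36 -43 0 0 0 0 1" --pt "36 -43 0 0 0 0 1" --pt "36 -43 0 0 0 0 1"

```text
time_s: 2.02
position: [0.5089, 0.1966, 0.2501]
eef_rot: [3.119, 0.372, -0.0]
ft_force: [0.4, -0.7, -0.0]
width: 1.001
grasp_force: 0.0
```

Call:
jog_arm --pt "30 -33 0 0 0 0 1" --pt "0 0 0 0 0 0 1"

```text
time_s: 2.28
position: [0.5301, 0.2361, 0.2492]
eef_rot: [-3.119, -0.377, 0.003]
ft_force: [-0.8, 0.0, -0.1]
width: 1.003
grasp_force: 0.0
```

```bash
python3 - <<'E'
from h import *
s=observe();im=read_camera("wrist");cv2.imwrite("pics/w1.png",im[:,:,::-1]);import pickle;pickle.dump(s,open("s1.pkl","wb"))
print(s["joints"],s["ft_force"]);move([.556,.243,.24])
E
```

```text
[2.69719806e-01 1.88524504e-01 1.47223937e+00 3.58641645e-04
 1.48242960e+00 1.60009970e+00] [-0.80031563  0.01931529 -0.08015288]
pos [0.5295459  0.23455884 0.24936971] yaw x 13.685996363462086 tilt [-2.01222656e-03 -9.57240174e-04 -9.99997517e-01]
shift tool mm [27.7 -1.9  9.3]
```

View pics/w1.png

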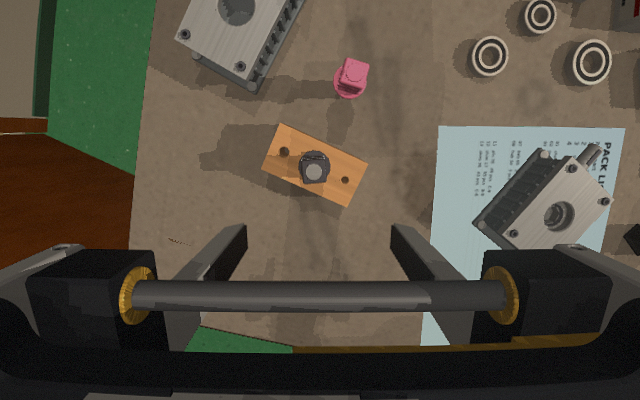

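The wrist view shows the key in its block at about (314,168), the pink decoy at (351,78) and the port at (559,215). I'll zoom in on the key and port.

```bash
python3 - <<'E'
from h import *
import pickle
s=pickle.load(open("s1.pkl","rb"));im=cv2.imread("pics/w1.png")
a=cv2.resize(im[145:195,287:342],None,fx=7,fy=7,interpolation=cv2.INTER_CUBIC)
b=cv2.resize(im[185:235,530:585],None,fx=7,fy=7,interpolation=cv2.INTER_CUBIC)
cv2.imwrite("pics/w1c.png",np.hstack([a,b]))
print("keytop",pix2w("wrist",(314,172),.119,s),"port",pix2w("wrist",(559,215),.07,s))
E
```

```text
keytop [0.55422592 0.24645082 0.119     ] port [ 0.57081258 -0.08334322  0.07      ]
```

View pics/w1c.png

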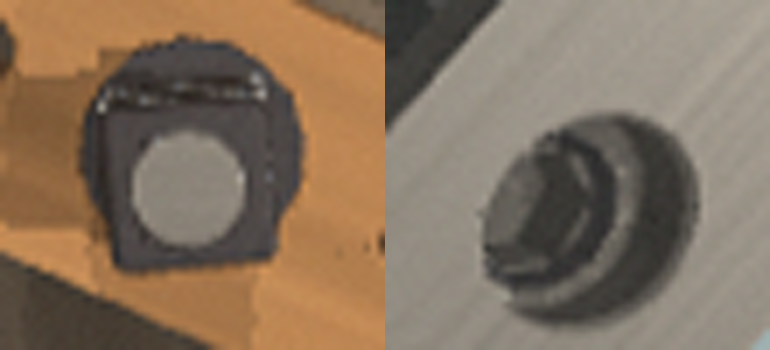

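The crop shows a grip top square turned about 3.5° anticlockwise in the image, centred at about (313.9,171.7) in the full picture. The port crop shows the hole and the hex socket inside it. I'll turn the tool +183.5°, so the whole screwing turn fits the last joint's range, then align.

Call:
jog_arm --pt "0 0 0 0 0 -10.2 1" --pt "0 0 0 0 0 -10.2 1" --pt "0 0 0 0 0 -10.2 1" --pt "0 0 0 0 0 -10.2 1" --pt "0 0 0 0 0 -10.2 1"

```text
time_s: 2.95
position: [0.5293, 0.2321, 0.2505]
eef_rot: [2.652, 1.683, -0.001]
ft_force: [0.3, 0.8, 0.5]
width: 1.0
grasp_force: 0.0
```

Call:
jog_arm --pt "0 0 0 0 0 -10.2 1" --pt "0 0 0 0 0 -10.2 1" --pt "0 0 0 0 0 -10.2 1" --pt "0 0 0 0 0 -10.2 1" --pt "0 0 0 0 0 -10.2 1"

```text
time_s: 3.58
position: [0.5293, 0.2321, 0.2505]
eef_rot: [-1.669, -2.661, 0.001]
ft_force: [-0.1, 0.7, -0.4]
width: 0.997
grasp_force: 0.0
```

Call:
jog_arm --pt "0 0 0 0 0 -10.2 1" --pt "0 0 0 0 0 -10.2 1" --pt "0 0 0 0 0 -10.2 1" --pt "0 0 0 0 0 -10.2 1" --pt "0 0 0 0 0 -10.2 1"

```text
time_s: 4.2
position: [0.5293, 0.2321, 0.2505]
eef_rot: [-0.361, -3.12, 0.001]
ft_force: [0.6, -0.8, 0.8]
width: 1.0
grasp_force: 0.0
```

Call:
jog_arm --pt "0 0 0 0 0 -10.2 1" --pt "0 0 0 0 0 -10.2 1" --pt "0 0 0 0 0 -10.2 1" --pt "0 0 0 0 0 0 1"

```text
time_s: 4.7
position: [0.5294, 0.2324, 0.2505]
eef_rot: [0.463, -3.107, 0.001]
ft_force: [-0.4, -0.6, -0.7]
width: 0.999
grasp_force: 0.0
```

```bash
python3 - <<'E'
from h import *
move([.5542,.2465,.25]);s=observe();print(s["joints"],s["ft_force"],s["torque"])
im=read_camera("wrist");cv2.imwrite("pics/w2.png",im[:,:,::-1])
# predicted pixel of key top
c=camera_info("wrist");p=np.linalg.inv(T_wrist(s))@[.5542,.2465,.119,1];q=p[:2]/p[2];q=q*(1+c["k1"]*(q@q));uv=q*290+c["mtx"][:2,2];print(uv)
u,v=uv.astype(int);a=im[max(0,v-30):v+30,max(0,u-40):u+40,::-1];print(max(0,u-40),max(0,v-30))
cv2.imwrite("pics/w2c.png",cv2.resize(a,None,fx=7,fy=7,interpolation=cv2.INTER_CUBIC))
E
```

```text
pos [0.52941393 0.23243722 0.25053117] yaw x -163.04522907254082 tilt [-3.13426509e-04 -4.42649136e-04 -9.99999853e-01]
shift tool mm [-27.8   6.2   0.5]
[ 2.64270828e-01  1.82404050e-01  1.47668179e+00 -3.46750904e-04
  1.48292498e+00 -1.60241164e+00] [-0.37106802 -0.5798636  -0.67475126] [ 0.07674006 -0.16563509 -0.01869849]
[324.6021813  219.25026644]
284 189
```

View pics/w2c.png

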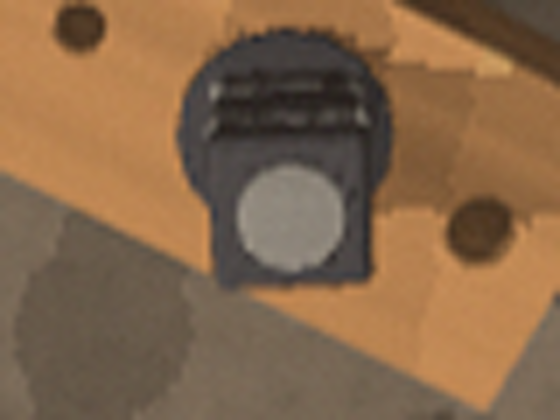

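The grip is aligned to within about 2.5°, with its centre at about (325.7,219.7). Next I descend and grip.

Call:
jog_arm --pt "-28 7 40 0 0 -2.5 1" --pt "0 0 50 0 0 0 1" --pt "0 0 45 0 0 0 1" --pt "0 0 25 0 0 0 1" --pt "0 0 12 0 0 0 1"

```text
time_s: 5.38
position: [0.5532, 0.2479, 0.0765]
eef_rot: [0.532, -3.093, 0.001]
ft_force: [-0.4, -0.4, 0.7]
width: 0.996
grasp_force: 0.0
```

Call:
jog_arm --pt "0 0 0 0 0 0 0.5" --pt "0 0 0 0 0 0 0.2" --pt "0 0 0 0 0 0 0.1" --pt "0 0 0 0 0 0 0.1" --pt "0 0 0 0 0 0 0.1" --squeeze 40

```text
time_s: 6.0
position: [0.5548, 0.2489, 0.0789]
eef_rot: [-0.536, 3.095, 0.0]
ft_force: [0.2, 0.5, -0.3]
width: 0.51
grasp_force: 0.0
```

Call:
jog_arm --pt "0 0 0 0 0 0 0.1" --pt "0 0 0 0 0 0 0.1" --pt "0 0 0 0 0 0 0.1" --pt "0 0 0 0 0 0 0.1" --pt "0 0 0 0 0 0 0.1"

```text
time_s: 6.62
position: [0.5547, 0.2487, 0.0784]
eef_rot: [-0.537, 3.095, -0.0]
ft_force: [0.8, 0.3, 0.3]
width: 0.275
grasp_force: 40.0
```

Gripped at 26 mm and aligned. Now I lift and move toward the port, stopping short for a closer look.

Call:
jog_arm --pt "0 0 -20 0 0 0 0.1" --pt "0 0 -40 0 0 0 0.1" --pt "0 0 -40 0 0 0 0.1" --pt "0 0 -10 0 0 0 0.1" --pt "14 -45 0 0 0 0 0.1"

```text
time_s: 7.25
position: [0.5565, 0.2038, 0.1894]
eef_rot: [-0.543, 3.092, 0.002]
ft_force: [-0.4, -0.2, -4.2]
width: 0.272
grasp_force: 40.0
```

Call:
jog_arm --pt "14 -46 0 0 0 0 0.1" --pt "14 -46 0 0 0 0 0.1" --pt "14 -46 0 0 0 0 0.1" --pt "14 -46 0 0 0 0 0.1" --pt "0 0 0 0 0 0 0.1"

```text
time_s: 7.88
position: [0.5646, 0.0065, 0.1871]
eef_rot: [0.528, -3.094, -0.0]
ft_force: [-0.5, 0.7, -2.8]
width: 0.274
grasp_force: 40.0
```

```bash
python3 - <<'E'
from h import *
import pickle
s=observe();im=read_camera("wrist");cv2.imwrite("pics/w3.png",im[:,:,::-1]);pickle.dump(s,open("s3.pkl","wb"))
print(s["joints"],s["ft_force"],s["torque"],s["width"],s["grasp_force"]);move([.571,-.0845,.185])
c=camera_info("wrist");p=np.linalg.inv(T_wrist(s))@[.571,-.0845,.07,1];q=p[:2]/p[2];q=q*(1+c["k1"]*(q@q));print(q*290+c["mtx"][:2,2])
E
```

```text
[-1.41218803e-01  2.02536647e-01  1.58538285e+00 -8.11854714e-04
  1.35665297e+00 -2.05013099e+00] [-0.45353544  0.69613317 -2.80338045] [ 0.11836312 -0.11137137  0.05574698] 0.27383449334317866 39.99885320663452
pos [0.56459145 0.00848393 0.18708847] yaw x -160.51259258230135 tilt [-0.00306779  0.00106875 -0.99999472]
shift tool mm [ 25.  -89.8   2. ]
[233.1994979  174.92279616]
```

View pics/w3.png

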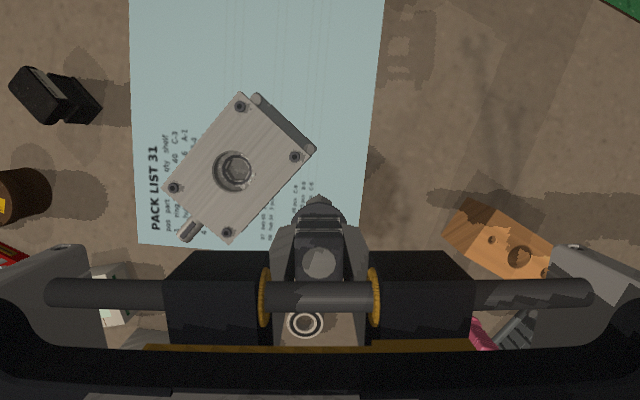

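The key is held, with the port ahead at about (234,171). I'll crop it to get its centre and the hexagon's angle.

```bash
python3 - <<'E'
import cv2
im=cv2.imread("pics/w3.png");a=im[145:200,200:270]
cv2.imwrite("pics/w3c.png",cv2.resize(a,None,fx=10,fy=10,interpolation=cv2.INTER_CUBIC))
E
```

```text
(no output)
```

View pics/w3c.png

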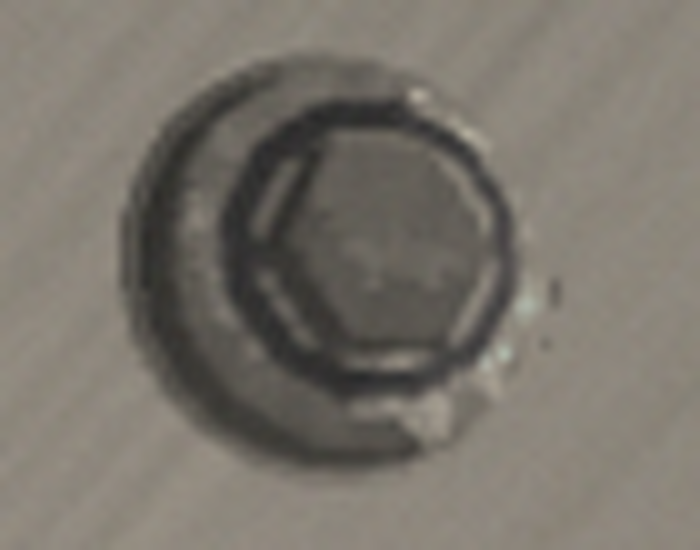

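```bash
python3 - <<'E'
from h import *
import pickle
s=pickle.load(open("s3.pkl","rb"))
p=pix2w("wrist",(232.8,171.1),.07,s);h=pix2w("wrist",(238,169.8),.055,s);print("port",p,"hex",h)
# re-measure key centre from w2 frame is ~(.554,.2475); grip top now in hand, expected px if centred
c=camera_info("wrist");M=np.linalg.inv(np.array(c["hand_eye"]))
for dx in(0,.001,.002):
    q=(M@[dx,0,-.0404,1]);q=q[:2]/q[2];q=q*(1+c["k1"]*(q@q));print(dx,q*290+c["mtx"][:2,2])
im=cv2.imread("pics/w3.png");cv2.imwrite("pics/w3k.png",cv2.resize(im[185:300,270:370],None,fx=5,fy=5,interpolation=cv2.INTER_CUBIC))
move([h[0],h[1],.185])
E
```

```text
port [ 0.56734058 -0.08595766  0.07      ] hex [ 0.56736675 -0.08459164  0.055     ]
0 [319.8925968  264.01148796]
0.001 [319.89455496 262.21382552]
0.002 [319.8965138 260.4098632]
pos [0.56459145 0.00848393 0.18708847] yaw x -160.51259258230135 tilt [-0.00306779  0.00106875 -0.99999472]
shift tool mm [ 28.4 -88.7   2. ]
```

View pics/w3k.png

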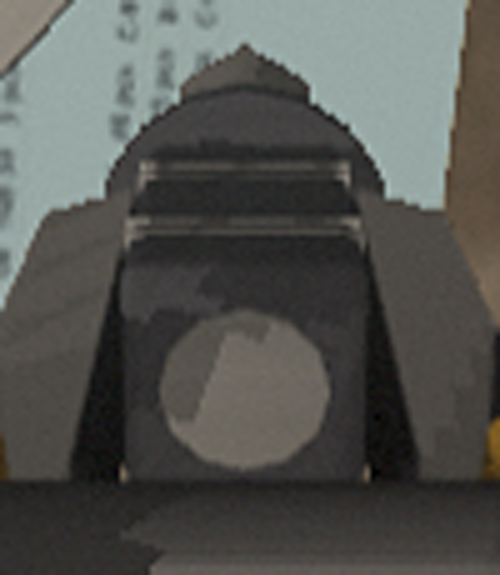

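The key is held square. Its shank corner points along tool +x, while the socket's corners point along tool y (about 2.5° anticlockwise in the picture). So I turn 27.5° clockwise and go over the port.

Call:
jog_arm --pt "13.5 -45 0 0 0 0 0.1" --pt "13.5 -44.5 0 0 0 0 0.1" --pt "0 0 0 0 0 9.2 0.1" --pt "0 0 0 0 0 9.2 0.1" --pt "0 0 15 0 0 9.1 0.1"

```text
time_s: 8.55
position: [0.5711, -0.0824, 0.1739]
eef_rot: [0.22, 3.132, 0.001]
ft_force: [1.1, -0.5, -3.2]
width: 0.274
grasp_force: 40.0
```

Call:
jog_arm --pt "0 0 10 0 0 0 0.1" --pt "0 0 0 0 0 0 0.1"

```text
time_s: 8.8
position: [0.5692, -0.0825, 0.1617]
eef_rot: [-0.209, -3.131, -0.002]
ft_force: [0.1, -0.1, -3.3]
width: 0.273
grasp_force: 40.0
```

```bash
python3 - <<'E'
from h import *
move([.5693,-.0846,.149]);s=observe();print(s["joints"],s["ft_force"],s["torque"],s["width"])
E
```

```text
pos [ 0.56918331 -0.08246392  0.16169998] yaw x 172.35882449765754 tilt [-0.00363547  0.00138309 -0.99999244]
shift tool mm [-0.4 -2.1 12.7]
[-2.94488417e-01  2.48113745e-01  1.58455769e+00  2.77540496e-04
  1.31280165e+00 -1.73199073e+00] [ 0.13526967 -0.06508803 -3.3019704 ] [ 0.04408315 -0.14793961 -0.02181185] 0.27262865800258296
```

Call:
jog_arm --pt "-0.3 -2 10 0 0 0 0.1" --pt "0 0 10 0 0 0 0.1" --pt "0 0 5 0 0 0 0.1" --pt "0 0 0 0 0 0 0.1"

```text
time_s: 9.3
position: [0.57, -0.0857, 0.1377]
eef_rot: [-0.214, -3.133, -0.001]
ft_force: [0.7, -0.2, -2.6]
width: 0.271
grasp_force: 40.0
```

Call:
jog_arm --pt "0 0 2 0 0 0 0.1" --pt "0 0 2 0 0 0 0.1" --pt "0 0 0 0 0 0 0.1"

```text
time_s: 9.68
position: [0.5704, -0.0858, 0.1344]
eef_rot: [-0.215, -3.134, -0.0]
ft_force: [-0.6, 0.0, -3.6]
width: 0.276
grasp_force: 40.0
```

Call:
jog_arm --pt "0.8 0.8 1 0 0 0 0.1" --pt "0 0 1 0 0 0 0.1" --pt "0 0 1 0 0 0 0.1" --pt "0 0 0 0 0 0 0.1"

```text
time_s: 10.18
position: [0.5697, -0.0849, 0.1313]
eef_rot: [-0.215, -3.134, -0.0]
ft_force: [-0.4, 0.5, -3.0]
width: 0.276
grasp_force: 40.0
```

Call:
jog_arm --pt "0 0 1 0 0 0 0.1" --pt "0 0 1 0 0 0 0.1" --pt "0 0 0 0 0 0 0.1"

```text
time_s: 10.55
position: [0.5698, -0.085, 0.1297]
eef_rot: [0.215, 3.134, -0.0]
ft_force: [-0.5, -0.8, -2.1]
width: 0.277
grasp_force: 40.0
```

Call:
jog_arm --pt "0 0 1 0 0 0 0.1" --pt "0 0 0 0 0 0 0.1"

```text
time_s: 10.8
position: [0.5699, -0.085, 0.1293]
eef_rot: [0.214, 3.134, -0.001]
ft_force: [-1.9, -0.1, 3.5]
width: 0.273
grasp_force: 40.0
```

Call:
jog_arm --pt "0 0 1 0 0 0 0.1" --pt "0 0 0 0 0 0 0.1"

```text
time_s: 11.05
position: [0.5701, -0.0851, 0.1292]
eef_rot: [0.214, 3.134, -0.001]
ft_force: [-3.5, 0.7, 8.9]
width: 0.277
grasp_force: 40.0
```

Contact is at ledge height with a sideways force toward −x, so I step a little toward −x.

Call:
jog_arm --pt "1 0 0 0 0 0 0.1" --pt "0 0 0 0 0 0 0.1"

```text
time_s: 11.3
position: [0.5698, -0.085, 0.1292]
eef_rot: [0.214, 3.132, -0.001]
ft_force: [-3.0, 0.6, 6.2]
width: 0.274
grasp_force: 40.0
```

Call:
jog_arm --pt "1 0 0 0 0 0 0.1" --pt "0 0 0 0 0 0 0.1"

```text
time_s: 11.55
position: [0.5695, -0.085, 0.1292]
eef_rot: [0.214, 3.13, -0.001]
ft_force: [-0.8, 0.2, 5.7]
width: 0.276
grasp_force: 40.0
```

Call:
jog_arm --pt "0.5 0 0.5 0 0 3 0.1" --pt "0 0 0 0 0 3 0.1" --pt "0 0 0 0 0 0 0.1"

```text
time_s: 11.92
position: [0.5689, -0.0848, 0.1289]
eef_rot: [0.378, 3.115, -0.0]
ft_force: [-0.3, 0.6, 7.4]
width: 0.278
grasp_force: 40.0
```

Call:
jog_arm --pt "0 0 0 0 0 -5 0.1" --pt "0 0 0 0 0 -5 0.1" --pt "0 0 0 0 0 0 0.1"

```text
time_s: 12.3
position: [0.5689, -0.0857, 0.1286]
eef_rot: [0.104, 3.136, -0.004]
ft_force: [-1.2, -1.1, 5.1]
width: 0.276
grasp_force: 40.0
```

```bash
python3 - <<'E'
from h import *
move([.5693,-.0846,.149]);s=observe();print(s["ft_force"],s["torque"],s["width"])
E
```

```text
pos [ 0.56890958 -0.08567217  0.12862487] yaw x 176.19658064442905 tilt [ 0.00380526 -0.0024463  -0.99998977]
shift tool mm [ -0.4   1.1 -20.4]
[-1.21427389 -1.11220743  5.09231486] [-0.35683183  0.03063964 -0.01351558] 0.27578012985463385
```

Call:
jog_arm --pt "0 1 0 0 0 2 0.1" --pt "0 0 0 0 0 0 0.1"

```text
time_s: 12.55
position: [0.5679, -0.0849, 0.1271]
eef_rot: [0.159, 3.136, -0.004]
ft_force: [0.6, -4.2, -0.4]
width: 0.273
grasp_force: 40.0
```

Call:
jog_arm --pt "0 0.7 0.4 0 0 2 0.1" --pt "0 0 0 0 0 0 0.1"

```text
time_s: 12.8
position: [0.5678, -0.0848, 0.1263]
eef_rot: [0.215, 3.133, -0.006]
ft_force: [0.3, -6.1, -0.3]
width: 0.275
grasp_force: 40.0
```

```bash
python3 - <<'E'
from h import *
move([.5693,-.0846,.149]);s=observe();print(s["ft_force"],s["torque"],s["width"])
E
```

```text
pos [ 0.56775528 -0.08475561  0.12628324] yaw x 172.13296377755026 tilt [ 6.76942539e-04 -3.66876565e-03 -9.99993041e-01]
shift tool mm [ -1.5   0.3 -22.7]
[ 0.32415268 -6.08911247 -0.31746466] [-1.52533487 -0.14105677 -0.07210963] 0.27537549664451655
```

It has dropped into the socket. I ease the sideways force and press down lightly.

Call:
jog_arm --pt "0 -1 1 0 0 0 0.1" --pt "0 0 1 0 0 0 0.1" --pt "0 0 1 0 0 0 0.1" --pt "0 0 0 0 0 0 0.1"

```text
time_s: 13.3
position: [0.5678, -0.085, 0.1234]
eef_rot: [0.215, 3.133, -0.003]
ft_force: [1.1, -5.4, -1.3]
width: 0.277
grasp_force: 40.0
```

Call:
jog_arm --pt "0 0 1.5 0 0 0 0.1" --pt "0 0 1.5 0 0 0 0.1" --pt "0 0 0 0 0 0 0.1"

```text
time_s: 13.68
position: [0.5677, -0.085, 0.1204]
eef_rot: [0.215, 3.133, -0.003]
ft_force: [1.0, -4.8, -1.6]
width: 0.272
grasp_force: 40.0
```

Call:
jog_arm --pt "0 -0.8 1 0 0 0 0.1" --pt "0 0 1 0 0 0 0.1" --pt "0 0 0 0 0 0 0.1"

```text
time_s: 14.05
position: [0.5677, -0.0851, 0.1185]
eef_rot: [0.215, 3.133, -0.001]
ft_force: [0.8, -5.6, -1.3]
width: 0.273
grasp_force: 40.0
```

Call:
jog_arm --pt "0 0 1 0 0 0 0.1" --pt "0 0 0 0 0 0 0.1"

```text
time_s: 14.3
position: [0.5677, -0.0852, 0.1176]
eef_rot: [0.215, 3.133, -0.002]
ft_force: [0.3, -5.1, -0.4]
width: 0.274
grasp_force: 40.0
```

Call:
jog_arm --pt "0 0 1 0 0 0 0.1" --pt "0 0 0 0 0 0 0.1"

```text
time_s: 14.55
position: [0.5678, -0.0851, 0.1174]
eef_rot: [0.214, 3.133, -0.002]
ft_force: [-0.0, -4.9, 3.6]
width: 0.275
grasp_force: 40.0
```

```bash
python3 - <<'E'
from h import *
move([.5693,-.0846,.149]);s=observe();print(s["ft_force"],s["torque"],s["width"],s["joints"])
E
```

```text
pos [ 0.56775207 -0.08513242  0.11740404] yaw x 172.16867807715963 tilt [ 0.00117209 -0.00105497 -0.99999876]
shift tool mm [ -1.5   0.7 -31.6]
[-0.03850938 -4.89244009  3.64804143] [-1.25703686 -0.10396559 -0.02689359] 0.2750263959582949 [-2.99156744e-01  2.89686017e-01  1.63064466e+00 -7.05695786e-04
  1.21983111e+00 -1.73302799e+00]
```

Fully seated: the TCP is 12 mm below the ledge contact, at light force. I relieve the side load and start turning clockwise.

Call:
jog_arm --pt "0 -1 0 0 0 5 0.1" --pt "0 0 0 0 0 7 0.1" --pt "0 0 0 0 0 8 0.1" --pt "0 0 0 0 0 8 0.1" --pt "0 0 0 0 0 0 0.1"

```text
time_s: 15.18
position: [0.5677, -0.0859, 0.1174]
eef_rot: [0.964, 2.988, -0.0]
ft_force: [1.0, -4.9, 5.7]
width: 0.271
grasp_force: 40.0
```

```bash
cat > r.py <<'E'
from h import *
s=observe();M=R.from_rotvec(s["eef_rot"]).as_matrix()
print("pos",s["position"].round(4),"yaw",np.degrees(np.arctan2(M[1,0],M[0,0])).round(2),"F",s["ft_force"].round(1),"M",s["torque"].round(2),"w",round(s["width"],3),"j6",s["joints"][5].round(3))
E
python3 r.py
```

```text
pos [ 0.5677 -0.0859  0.1174] yaw 144.26 F [ 1.  -4.9  5.7] M [-1.23 -0.15 -0.04] w 0.271 j6 -1.248
```

Call:
jog_arm --pt "-0.6 -0.8 0 0 0 8 0.1" --pt "0 0 0 0 0 8 0.1" --pt "0 0 0 0 0 8 0.1" --pt "0 0 0 0 0 8 0.1" --pt "0 0 0 0 0 0 0.1"

```text
time_s: 15.8
position: [0.5674, -0.0863, 0.1174]
eef_rot: [1.75, 2.608, 0.001]
ft_force: [-1.0, -2.9, 5.6]
width: 0.275
grasp_force: 40.0
```

```bash
python3 r.py
```

```text
pos [ 0.5674 -0.0863  0.1174] yaw 112.27 F [-1.  -2.9  5.6] M [-1.01  0.1  -0.04] w 0.275 j6 -0.691
```

Call:
jog_arm --pt "-0.9 -0.4 0 0 0 8 0.1" --pt "0 0 0 0 0 8 0.1" --pt "0 0 0 0 0 8 0.1" --pt "0 0 0 0 0 8 0.1" --pt "0 0 0 0 0 8 0.1"

```text
time_s: 16.42
position: [0.5669, -0.0866, 0.1174]
eef_rot: [-2.539, -1.847, -0.001]
ft_force: [-1.9, -1.0, 7.0]
width: 0.275
grasp_force: 40.0
```

Call:
jog_arm --pt "0 0 0 0 0 5 0.1" --pt "0 0 0 0 0 0 0.1"

```text
time_s: 16.68
position: [0.5668, -0.0865, 0.1174]
eef_rot: [-2.614, -1.74, -0.001]
ft_force: [-1.6, -2.0, 6.8]
width: 0.274
grasp_force: 40.0
```

```bash
python3 r.py
```

```text
pos [ 0.5668 -0.0865  0.1174] yaw 67.29 F [-1.6 -2.   6.8] M [-0.58  0.47  0.03] w 0.274 j6 0.092
```

Call:
jog_arm --pt "0 0 0 0 0 3 0.1" --pt "0 0 0 0 0 3 0.1" --pt "0 0 0 0 0 0 0.1"

```text
time_s: 17.05
position: [0.5667, -0.0865, 0.1174]
eef_rot: [-2.701, -1.601, -0.001]
ft_force: [-1.8, -2.7, 7.5]
width: 0.274
grasp_force: 40.0
```

```bash
python3 r.py
```

```text
pos [ 0.5667 -0.0865  0.1174] yaw 61.31 F [-1.8 -2.7  7.5] M [-0.59  0.45  0.06] w 0.274 j6 0.197
```

Call:
jog_arm --pt "0 0 0 0 0 3 0.1" --pt "0 0 0 0 0 3 0.1" --pt "0 0 0 0 0 0 0.1"

```text
time_s: 17.42
position: [0.5667, -0.0865, 0.1174]
eef_rot: [-2.781, -1.457, -0.0]
ft_force: [-1.8, -2.5, 7.8]
width: 0.273
grasp_force: 40.0
```

```bash
python3 r.py
```

```text
pos [ 0.5667 -0.0865  0.1174] yaw 55.31 F [-1.8 -2.5  7.8] M [-0.6   0.49  0.06] w 0.273 j6 0.301
```

Call:
jog_arm --pt "0 0 0 0 0 3 0.1" --pt "0 0 0 0 0 3 0.1" --pt "0 0 0 0 0 0 0.1"

```text
time_s: 17.8
position: [0.5666, -0.0865, 0.1174]
eef_rot: [-2.853, -1.309, 0.0]
ft_force: [-1.9, -1.4, 7.2]
width: 0.274
grasp_force: 40.0
```

```bash
python3 r.py
```

```text
pos [ 0.5666 -0.0865  0.1174] yaw 49.31 F [-1.9 -1.4  7.2] M [-0.53  0.46  0.02] w 0.274 j6 0.406
```

Call:
jog_arm --pt "0 0 0 0 0 3 0.1" --pt "0 0 0 0 0 3 0.1" --pt "0 0 0 0 0 0 0.1"

```text
time_s: 18.18
position: [0.5666, -0.0864, 0.1173]
eef_rot: [-2.918, -1.158, 0.0]
ft_force: [-2.3, -1.8, 7.9]
width: 0.274
grasp_force: 40.0
```

```bash
python3 r.py
```

```text
pos [ 0.5666 -0.0864  0.1173] yaw 43.31 F [-2.3 -1.8  7.9] M [-0.59  0.63 -0.01] w 0.274 j6 0.511
```

Call:
jog_arm --pt "0 0 0 0 0 3 0.1" --pt "0 0 0 0 0 3 0.1" --pt "0 0 0 0 0 0 0.1"

```text
time_s: 18.55
position: [0.5665, -0.0863, 0.1174]
eef_rot: [-2.974, -1.004, 0.001]
ft_force: [-2.2, -2.2, 7.5]
width: 0.274
grasp_force: 40.0
```

```bash
python3 r.py
```

```text
pos [ 0.5665 -0.0863  0.1174] yaw 37.31 F [-2.2 -2.2  7.5] M [-0.53  0.6  -0.01] w 0.274 j6 0.616
```

Call:
jog_arm --pt "0 0 0 0 0 3 0.1" --pt "0 0 0 0 0 3 0.1" --pt "0 0 0 0 0 0 0.1"

```text
time_s: 18.92
position: [0.5665, -0.0863, 0.1174]
eef_rot: [-3.022, -0.847, 0.001]
ft_force: [-2.4, -1.4, 7.7]
width: 0.277
grasp_force: 40.0
```

```bash
python3 r.py
```

```text
pos [ 0.5665 -0.0863  0.1174] yaw 31.31 F [-2.4 -1.4  7.7] M [-0.52  0.62 -0.04] w 0.277 j6 0.72
```

Call:
jog_arm --pt "0 0 0 0 0 3 0.1" --pt "0 0 0 0 0 3 0.1" --pt "0 0 0 0 0 0 0.1"

```text
time_s: 19.3
position: [0.5665, -0.0863, 0.1174]
eef_rot: [-3.063, -0.688, 0.001]
ft_force: [-1.7, -1.0, 8.8]
width: 0.269
grasp_force: 40.0
```

```bash
python3 r.py
```

```text
pos [ 0.5665 -0.0863  0.1174] yaw 25.31 F [-1.7 -1.   8.8] M [-0.42  0.62 -0.06] w 0.269 j6 0.825
```

Call:
jog_arm --pt "0 0 0 0 0 3 0.1" --pt "0 0 0 0 0 3 0.1" --pt "0 0 0 0 0 0 0.1"

```text
time_s: 19.68
position: [0.5664, -0.0862, 0.1174]
eef_rot: [-3.094, -0.528, 0.002]
ft_force: [-3.0, -1.4, 8.7]
width: 0.271
grasp_force: 40.0
```

```bash
python3 r.py
```

```text
pos [ 0.5664 -0.0862  0.1174] yaw 19.35 F [-3.  -1.4  8.7] M [-0.33  0.69  0.3 ] w 0.271 j6 0.929
```

The moment is starting to rise (0.30 N m). One small step to confirm.

Call:
jog_arm --pt "0 0 0 0 0 1 0.1" --pt "0 0 0 0 0 0 0.1"

```text
time_s: 19.92
position: [0.5664, -0.0861, 0.1174]
eef_rot: [-3.099, -0.502, 0.002]
ft_force: [-1.9, -2.3, 8.1]
width: 0.274
grasp_force: 40.0
```

```bash
python3 r.py
```

```text
pos [ 0.5664 -0.0861  0.1174] yaw 18.4 F [-1.9 -2.3  8.1] M [-0.37  0.67  0.44] w 0.274 j6 0.946
```

Call:
jog_arm --pt "0 0 0 0 0 1.5 0.1" --pt "0 0 0 0 0 0 0.1"

```text
time_s: 20.18
position: [0.5664, -0.0861, 0.1174]
eef_rot: [-3.105, -0.462, 0.002]
ft_force: [-3.4, -1.8, 7.5]
width: 0.271
grasp_force: 40.1
```

```bash
python3 r.py
```

```text
pos [ 0.5664 -0.0861  0.1174] yaw 16.93 F [-3.4 -1.8  7.5] M [-0.37  0.65  0.57] w 0.271 j6 0.972
```

The moment climbs steadily from about 0 to 0.57 N m over a few degrees, so the screw is home. I relieve the twist and press, then open.

Call:
jog_arm --pt "0 0 -1 0 0 -3 0.1" --pt "0 0 0 0 0 0 0.1"

```text
time_s: 20.42
position: [0.5663, -0.0862, 0.1174]
eef_rot: [-3.092, -0.538, 0.002]
ft_force: [-1.9, -0.4, 5.0]
width: 0.275
grasp_force: 40.0
```

```bash
python3 r.py
```

```text
pos [ 0.5663 -0.0862  0.1174] yaw 19.75 F [-1.9 -0.4  5. ] M [-0.23  0.38  0.1 ] w 0.275 j6 0.922
```

Call:
jog_arm --pt "0 0 0 0 0 0 0.4" --pt "0 0 0 0 0 0 0.6" --pt "0 0 0 0 0 0 0.8" --pt "0 0 0 0 0 0 0.8" --pt "0 0 0 0 0 0 0.8"

```text
time_s: 21.05
position: [0.5671, -0.0875, 0.1175]
eef_rot: [-3.095, -0.536, 0.0]
ft_force: [0.2, 0.0, -0.9]
width: 0.768
grasp_force: 0.0
```

Call:
jog_arm --pt "0 0 0 0 0 0 0.8" --pt "0 0 -20 0 0 0 0.8" --pt "0 0 -40 0 0 0 0.8" --pt "0 0 -50 0 0 0 0.8" --pt "0 0 0 0 0 0 0.8"

```text
time_s: 21.68
position: [0.5705, -0.0886, 0.2333]
eef_rot: [3.09, 0.536, 0.016]
ft_force: [0.2, -0.1, -0.2]
width: 0.803
grasp_force: 0.0
```

```bash
python3 r.py; python3 - <<'E'
from h import *
im=read_camera("wrist");cv2.imwrite("pics/w9.png",im[:,:,::-1])
E
```

```text
pos [ 0.5705 -0.0886  0.2333] yaw 19.67 F [ 0.2 -0.1 -0.2] M [-0.02 -0.05  0.  ] w 0.803 j6 0.923
```

View pics/w9.png

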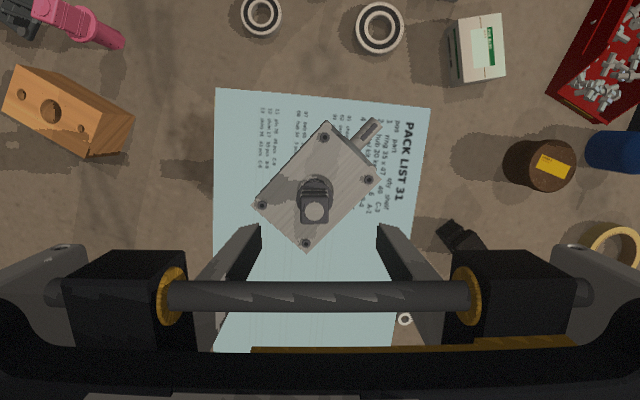

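The key stands in the gearbox screw at about (314,208), square to the hand, so it didn't slip in the grip. The pink key still stands at the upper left, and the gripper is clear of everything. I'll hand in the job.

```bash
python3 -c "
from bench import *
print(finish_job())"
```

```text
the job is handed in; nothing more can be done
None
```

I seated the key fully in the right-hand gearbox's screw and turned it clockwise about 150° until the moment rose at the stop. I then released it standing in the screw and handed the job in at about 22 s, leaving the other things on the bench untouched.

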